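# Pack the hanging foot of a rocking tortoise scale

### The arm

A 6-joint arm with a two-finger parallel gripper is mounted at the origin on the work surface. World frame = base frame: x ahead of the robot, y to its left, z up, the work surface at z = 0. Lengths are in mm, angles in rad, forces in N, time in s.
With the tool pointing down it reaches from about 350 to 875 mm from the base axis. Payload 4.2 kg.
Tool frame: the origin (TCP) lies between the finger pads; the fingertips stand 8 mm ahead of it and the grasp point (between the pads) lies 11 mm behind it; z points along the fingers, y is the line along which they close (so a half turn about z gives the same grasp; the last joint's range is limited). The gripper opens to 85 mm and grips with 20 to 120 N. Pads are 22 mm wide; open, the fingers measure 114 mm over their backs; the gripper's body (76 mm by 85 mm) begins 54 mm behind the grasp point. The pads swing forward as they close: fully open they stand 13 mm farther back than shut.
Start: joints at [1.541, 0.385, 0.008, 0, -1.194, -0.259], TCP at [177.969, 599.105, 239.312] pointing down, gripper open.
Joint ranges: [-3.14, 3.14], [-1.21, 2.06], [-1.07, 1.41], [-3.16, 2.05], [-2.99, -0.16], [-3.1, 3.1]. Speed limits (rad/s): [2.79, 2.79, 3.14, 3.14, 3.14, 3.14].

### API

Orientations are given as a unit quaternion [x, y, z, w].
In Python, from bench import read_state, get_image, camera_params, job_done gives the robot as it stands.
- The arm moves only by the tool drive_tool, never from a script. Its argument "moves" is a list that holds one entry, the list of rows, each a list of 7 numbers: the shift along the tool's x, y, z in m, then the turn, a rotation vector about the tool's x, y, z in rad, then the closure in counts, from 0 (fully open) to 255 (shut). A call has 1 to 8 rows; each row shifts and turns the commanded pose from where the row before left it, along the tool's axes as they then stand; what a row does not reach is not made up. A row lasts 1/12 s, in which the tool goes at most 41.7 mm and 7.16 degrees, less where a joint would pass 70% of its speed; a pose out of reach is approached as far as the arm can. A call is refused whole if a number of a shift passes 0.0417 or a number of a turn 0.125, either way. A call with a gripper value outside its range is refused whole. The fingers move at their own pace and stop on an object; the grip force is fixed at half the most. Time passes only in rows, so rows that do not move let the fingers close. It gives the time, the measured TCP pose, the force and the opening at its end, in the units of the state.
- read_state(): the state, without advancing time (a new reading comes with each control period).
- get_image(name): name is "side" or "top"; returns the picture (400x640x3 uint8, blue, green, red); there is no depth.
- camera_params(name): a dict with "mtx" (3x3 intrinsics, pixels), "extrinsics" (4x4, takes a point from camera to world coordinates). Camera axes: x right, y up, looking along -z (the intrinsics and any distortion apply to the point x, -y, -z); pixel columns grow to the right and rows downward; lengths in mm; the calibration is good to about 2 mm. A picture is of the moment at which its call begins. camera_params takes no time and is no camera call.
- job_done(): hands the job in, once; it reports no verdict.
The state is a dict: "clock": time; "joints": joint angles; "joint_vel": joint speeds; "joint_efforts": joint torques, N m; "position": TCP position; "ee_rot": TCP orientation; "contact_force": force on the tool from outside, world axes, zero at the start; "wrist_torque": the same for the moment, N m; "gripper_width": finger opening in mm.
Only numpy, scipy, OpenCV 4.12 (cv2) and the standard library are available. Lean on these libraries where they do the work, as an engineer would, in place of code of your own. Each camera call takes 0.05 s, during which the arm holds its last target. There are 200 camera calls.

### The job

The tortoise scale rocks because the tile under its near right foot has sunk. Slide the yellow packers, one at a time and stacked flat on each other, under that hanging foot until no further one fits and the scale no longer rocks, then press firmly straight down on the plate above that foot to prove it. Do not shove the scale out of place or knock the spray bottle, glove box or bowl about, and let go of everything at the end.

Things in the scene. Friction and masses are not known exactly. Their poses are not given: they have to be found in the camera images.
- scale: Loose scale, about 2.5 kg: plate 240 x 240 x 12 mm, green on top, on four black rubber feet 26 mm across (bottom edge chamfered 3 mm), 24 mm high, 96 mm each way from the middle. Origin: middle, level with the feet's undersides; plate top 36 mm above. x away from the robot, y left, z up. It rests on three feet, held by the readout box on the far left corner. A side push of 10 N or more shifts it.
- hanging_foot (a point): Centre of the underside of the near right foot (scale frame x -96, y -96, z 0 mm), which hangs over the sunken tile. At rest it is level with the tops of the riser's sound tiles. Some 2 to 4 N pressed down above it tips the scale until this foot finds support.
- corner_top (a point): Point on the plate's top right above the hanging foot, 36 mm above its underside, 24 mm in from the plate's near and right edges: the place for the press test. A firm press is some 10 N held for half a second.
- riser: Fixed white-tiled riser under the scale, 30 mm high; from above 366 mm (x -226 to 140) by 280 mm (y -140 to 140), its near right corner missing where a blue tile has sunk. Axes parallel to the scale's within 0.03 rad; origin at worktop height, under the scale's middle within 5 mm.
- sunken_corner (a point): Centre of the sunken blue tile, 173 (x) x 108 (y) mm, but at the level of the sound tiles' tops; axes as the riser. The tile is open to the near and right sides, walled by sound tiles on the far and left, about 44 mm from the foot's centre. It lies about 7 or about 13 mm below this point, which of the two is not told: one packer or two then fit, with about 1 mm to spare.
- packer_a: Yellow plastic packer, flat 100 x 30 x 6 mm, 20 g, loose, at first flat on the worktop. Origin: centre of its underside; x along its length, z up. All three packers are alike and their ends are too; how many are needed must be found out.
- packer_b: Yellow plastic packer, flat 100 x 30 x 6 mm, 20 g, loose, at first flat on the worktop. Origin: centre of its underside; x along its length, z up. All three packers are alike and their ends are too; how many are needed must be found out.
- packer_c: Yellow plastic packer, flat 100 x 30 x 6 mm, 20 g, loose, at first flat on the worktop. Origin: centre of its underside; x along its length, z up. All three packers are alike and their ends are too; how many are needed must be found out.
- spray: Blue spray bottle, 60 mm across, 170 mm high; bystander. Origin: centre of its underside.
- glove_box: White and green glove box 220 x 120 x 70 mm; bystander. Origin: centre of its underside.
- bowl: Steel bowl, 120 mm across, 50 mm high; bystander. Origin: centre of its underside.
Things that resemble listed ones, but are neither listed nor needed, are in the scene too. What is shaped like the packer_b but red or white is not meant.

How it is judged (in metres and radians):
On the way, in this order (a step that is already met when the one before it is completed fails the run):
1. a first packer, and only one, lies under the hanging foot ((((x of hanging_foot in the frame of packer_a between -0.044 and 0.044 m and y of hanging_foot in the frame of packer_a between -0.013 and 0.013 m and z of hanging_foot in the frame of packer_a between 0.003 and 0.021 m) and not (x of hanging_foot in the frame of packer_b between -0.044 and 0.044 m and y of hanging_foot in the frame of packer_b between -0.013 and 0.013 m and z of hanging_foot in the frame of packer_b between 0.003 and 0.021 m) and not (x of hanging_foot in the frame of packer_c between -0.044 and 0.044 m and y of hanging_foot in the frame of packer_c between -0.013 and 0.013 m and z of hanging_foot in the frame of packer_c between 0.003 and 0.021 m)) or ((x of hanging_foot in the frame of packer_b between -0.044 and 0.044 m and y of hanging_foot in the frame of packer_b between -0.013 and 0.013 m and z of hanging_foot in the frame of packer_b between 0.003 and 0.021 m) and not (x of hanging_foot in the frame of packer_a between -0.044 and 0.044 m and y of hanging_foot in the frame of packer_a between -0.013 and 0.013 m and z of hanging_foot in the frame of packer_a between 0.003 and 0.021 m) and not (x of hanging_foot in the frame of packer_c between -0.044 and 0.044 m and y of hanging_foot in the frame of packer_c between -0.013 and 0.013 m and z of hanging_foot in the frame of packer_c between 0.003 and 0.021 m)) or ((x of hanging_foot in the frame of packer_c between -0.044 and 0.044 m and y of hanging_foot in the frame of packer_c between -0.013 and 0.013 m and z of hanging_foot in the frame of packer_c between 0.003 and 0.021 m) and not (x of hanging_foot in the frame of packer_a between -0.044 and 0.044 m and y of hanging_foot in the frame of packer_a between -0.013 and 0.013 m and z of hanging_foot in the frame of packer_a between 0.003 and 0.021 m) and not (x of hanging_foot in the frame of packer_b between -0.044 and 0.044 m and y of hanging_foot in the frame of packer_b between -0.013 and 0.013 m and z of hanging_foot in the frame of packer_b between 0.003 and 0.021 m)))), for 0.2 s.
2. the packers fill the gap and the fingers press down on the plate above that foot (within 40 mm) with more than 6 N, and the scale stays level to 0.025 rad ((((x of hanging_foot in the frame of packer_a between -0.044 and 0.044 m and y of hanging_foot in the frame of packer_a between -0.013 and 0.013 m and z of hanging_foot in the frame of packer_a between 0.003 and 0.0095 m) and angle between packer_a's own z axis and vertical below 0.06 rad) or ((x of hanging_foot in the frame of packer_b between -0.044 and 0.044 m and y of hanging_foot in the frame of packer_b between -0.013 and 0.013 m and z of hanging_foot in the frame of packer_b between 0.003 and 0.0095 m) and angle between packer_b's own z axis and vertical below 0.06 rad) or ((x of hanging_foot in the frame of packer_c between -0.044 and 0.044 m and y of hanging_foot in the frame of packer_c between -0.013 and 0.013 m and z of hanging_foot in the frame of packer_c between 0.003 and 0.0095 m) and angle between packer_c's own z axis and vertical below 0.06 rad)) and contact force between the fingers and scale above 6 N and horizontal distance between the grasp point and corner_top below 0.04 m and height (world z) of the grasp point above 0.06 m and angle between scale's own z axis and vertical below 0.025 rad), for 0.3 s.
At the end, for the whole second after the job is handed in: The topmost packer lies flat (0.06 rad) under the hanging foot, the foot's centre 6 mm or more in from its ends and 2 mm from its sides, with under 3.5 mm of play; the scale is level to 0.02 rad, within 20 mm of where it was; all is released and at rest ((((x of hanging_foot in the frame of packer_a between -0.044 and 0.044 m and y of hanging_foot in the frame of packer_a between -0.013 and 0.013 m and z of hanging_foot in the frame of packer_a between 0.003 and 0.0095 m) and angle between packer_a's own z axis and vertical below 0.06 rad) or ((x of hanging_foot in the frame of packer_b between -0.044 and 0.044 m and y of hanging_foot in the frame of packer_b between -0.013 and 0.013 m and z of hanging_foot in the frame of packer_b between 0.003 and 0.0095 m) and angle between packer_b's own z axis and vertical below 0.06 rad) or ((x of hanging_foot in the frame of packer_c between -0.044 and 0.044 m and y of hanging_foot in the frame of packer_c between -0.013 and 0.013 m and z of hanging_foot in the frame of packer_c between 0.003 and 0.0095 m) and angle between packer_c's own z axis and vertical below 0.06 rad)) and angle between scale's own z axis and vertical below 0.02 rad and distance of scale from where it was at the start of the episode below 0.02 m and linear speed of each of scale, packer_a, packer_b, packer_c below 0.01 m/s); the robot touches nothing.
It fails at once if the scale is shoved more than 25 mm (distance of scale from where it was at the start of the episode above 0.025 m).
It fails at once if the spray bottle is pushed more than 30 mm or tipped (distance of spray from where it was at the start of the episode above 0.03 m or angle between spray's own z axis and vertical above 0.5 rad).
It fails at once if the glove box is pushed more than 30 mm or tipped (distance of glove_box from where it was at the start of the episode above 0.03 m or angle between glove_box's own z axis and vertical above 0.5 rad).
It fails at once if the steel bowl is pushed more than 30 mm or tipped (distance of bowl from where it was at the start of the episode above 0.03 m or angle between bowl's own z axis and vertical above 0.5 rad).
It also fails if it takes over 72 s, if anything falls off the work surface, if the arm or the gripper's body presses on something with over 40 N, if the wrist force passes 120 N, or if a joint passes its speed limit or range.

## Working session

There is one attempt and no reset: what is moved stays moved. The work goes in short steps, Python scripts to look and compute and a tool call to move; the robot and the scene stay as the last step left them, time stands still between calls to the robot, and variables do not carry over. Pictures are saved under pics/ and viewed, on a budget of 10 in all, crops included, one or two more only if the job needs it, and the job is handed in when it is done.

Besides the shell and the picture viewer there is one more tool, called after ">>>" as name(argument=value, ...) on one line, values as JSON. drive_tool: Moves the arm, as the interface text tells. Its arguments: {"type":"object","properties":{"moves":{"type":"array"}},"required":["moves"]}

```bash
ls; mkdir -p pics; cat > h.py <<'E'
import numpy as np, cv2
from bench import *
def ray(n,uv):
    p=camera_params(n);K=np.array(p["mtx"]);T=np.array(p["extrinsics"])
    d=np.linalg.inv(K)@[uv[0],uv[1],1.]; d=T[:3,:3]@(d*[1,-1,-1]); return T[:3,3],d
def onz(n,uv,z):
    o,d=ray(n,uv); return o+d*(z-o[2])/d[2]
def proj(n,P):
    p=camera_params(n);K=np.array(p["mtx"]);T=np.array(p["extrinsics"])
    c=T[:3,:3].T@(np.array(P,float)-T[:3,3]); q=K@(c*[1,-1,-1]); return q[:2]/q[2]
E
python3 - <<'E'
from h import *
print(read_state())
for n in("top","side"):
    p=camera_params(n);print({k:np.round(v,3).tolist() for k,v in p.items() if k in("mtx","extrinsics")},p.keys())
a=get_image("top");b=get_image("side")
cv2.imwrite("pics/top0.png",a);cv2.imwrite("pics/side0.png",b)
E
```

```text
pics
{'clock': 0.0, 'joints': array([ 1.54059863e+00,  3.85562038e-01,  6.64279368e-03, -5.32719035e-04,
       -1.19395850e+00, -2.58635007e-01]), 'joint_vel': array([-0.00022645,  0.00181974,  0.00066865, -0.0005046 , -0.00017965,
        0.00076935]), 'joint_efforts': array([ 7.84446438e-04, -3.92287374e+01,  1.88397467e+01,  4.18615848e+00,
       -4.68477403e-03, -1.93443618e-06]), 'position': array([177.81104871, 598.59695758, 238.2198677 ]), 'ee_rot': array([ 9.89575356e-01, -1.44012051e-01, -1.27344290e-04,  1.06214506e-03]), 'contact_force': array([ 0.46781817,  0.1410099 , -0.50149632]), 'wrist_torque': array([ 0.02006937,  0.0445584 , -0.02706301]), 'gripper_width': 85.3961712915975}
{'mtx': [[433.426, 0.0, 322.433], [0.0, 433.426, 197.749], [0.0, 0.0, 1.0]], 'extrinsics': [[0.012, 0.99, -0.14, 364.206], [-1.0, 0.013, 0.007, -35.711], [0.008, 0.14, 0.99, 1222.138], [0.0, 0.0, 0.0, 1.0]]} dict_keys(['mtx', 'extrinsics'])
{'mtx': [[418.836, 0.0, 321.411], [0.0, 418.836, 203.345], [0.0, 0.0, 1.0]], 'extrinsics': [[-0.919, 0.281, -0.277, 213.04], [-0.394, -0.659, 0.641, 749.759], [-0.002, 0.698, 0.716, 947.966], [0.0, 0.0, 0.0, 1.0]]} dict_keys(['mtx', 'extrinsics'])
```

View pics/top0.png

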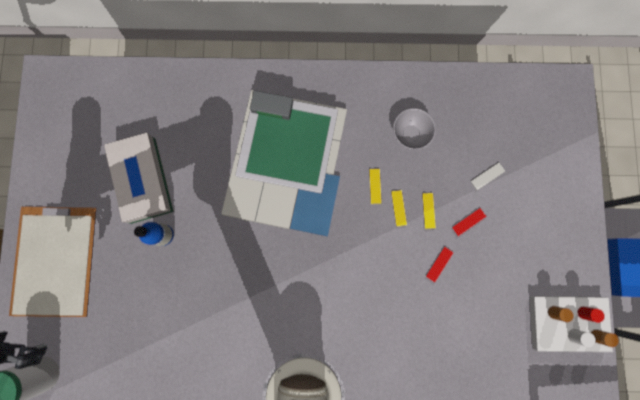

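View pics/side0.png

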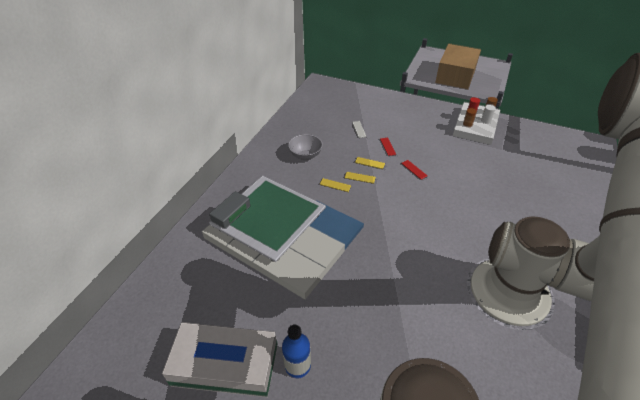

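The top view shows the scale (green, about (292,146)), the blue sunken tile (317,204), three yellow packers at (375,186), (399,208) and (429,211), red decoys at (469,222) and (440,264), and a white one at (488,176). Only the yellow ones match the description. In the side view, the spray bottle and glove box are at the left, well clear of the near right corner.

```bash
cat >> h.py <<'E'
def comps(m,amin=60):
    m=cv2.morphologyEx(m.astype(np.uint8)*255,cv2.MORPH_OPEN,np.ones((2,2)))
    c,_=cv2.findContours(m,cv2.RETR_EXTERNAL,cv2.CHAIN_APPROX_NONE)
    return [k for k in c if cv2.contourArea(k)>amin]
def rectw(n,c,z):
    w=np.array([onz(n,p[0],z)[:2] for p in c],np.float32); (cx,cy),(a,b),_=cv2.minAreaRect(w)
    bx=cv2.boxPoints(cv2.minAreaRect(w)); e=max([bx[1]-bx[0],bx[2]-bx[1]],key=np.linalg.norm)
    an=np.arctan2(e[1],e[0]); an=(an+np.pi/2)%np.pi-np.pi/2
    return round(cx,1),round(cy,1),round(max(a,b),1),round(min(a,b),1),round(float(an),3)
def masks(im):
    h=cv2.cvtColor(im,cv2.COLOR_BGR2HSV);H,S,V=cv2.split(h)
    return dict(y=(H>20)&(H<35)&(S>140)&(V>90), g=(H>60)&(H<95)&(S>120), b=(H>95)&(H<115)&(S>100))
E
python3 - <<'E'
from h import *
for n in("top","side"):
    im=cv2.imread(f"pics/{n}0.png");M=masks(im)
    for k,z in(("y",6),("g",66),("b",20)):
        for c in comps(M[k],80 if k=="y" else 900): print(n,k,np.round(c.mean((0,1))),rectw(n,c,z))
    if n=="top":
        cr=im[60:270,220:520]; cv2.imwrite("pics/crop0.png",cv2.resize(cr,(800,560),interpolation=cv2.INTER_CUBIC))
E
```

```text
top y [429. 211.] (502.8, -346.7, 97.4, 28.6, 0.043)
top y [400. 209.] (508.2, -262.3, 98.4, 28.5, 0.131)
top y [376. 187.] (569.5, -195.7, 98.1, 28.5, 0.014)
top b [625. 267.] (352.0, -877.2, 160.3, 83.5, -0.08)
top b [318. 206.] (519.8, -24.8, 169.3, 103.0, -0.194)
side y [336. 186.] (565.7, -187.8, 97.3, 29.6, 0.048)
side y [361. 178.] (503.4, -254.3, 98.3, 29.9, 0.144)
side y [371. 163.] (496.7, -338.3, 98.5, 30.5, 0.061)
side b [338. 226.] (491.9, -15.4, 131.2, 97.2, -0.195)
```

View pics/crop0.png

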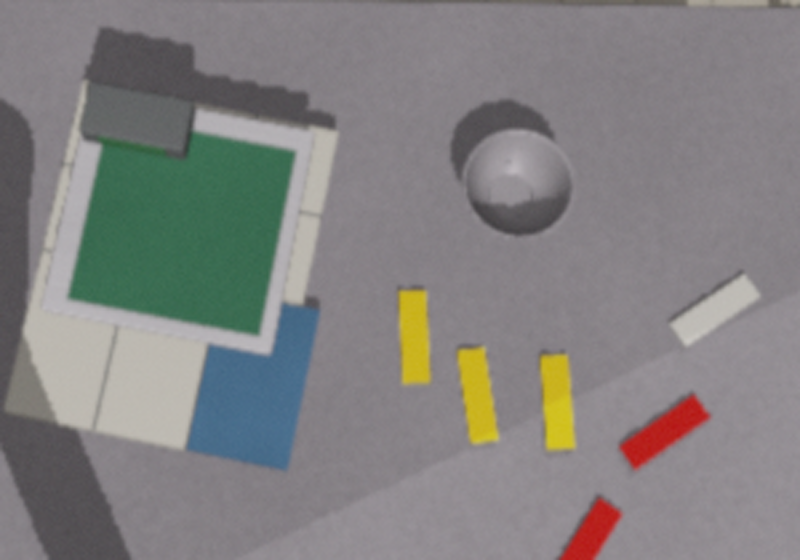

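The crop confirms the three yellow packers at (375,186), (399,208) and (429,211). The plate's near right corner is at about (321,193), near left (236,176) and far right (337,108). Setting out now, measuring on the way.

```bash
python3 - <<'E'
from h import *
c=[onz("top",p,66)[:2] for p in((321.2,192.7),(235.7,176.2),(337,108))]
print(np.round(c,1),np.linalg.norm(c[1]-c[0]),np.linalg.norm(c[2]-c[0]))
ex=(c[2]-c[0])/np.linalg.norm(c[2]-c[0]);ey=(c[1]-c[0])/np.linalg.norm(c[1]-c[0])
print("yaw",np.arctan2(ex[1],ex[0]),np.arctan2(-ey[0],ey[1]),"foot",c[0]+24*ex+24*ey,"centre",(c[1]+c[2])/2)
# tile corners crop px at top
for p,z in(((188,448),20),((288,470),20),((318,303),20),((5,410),30),((336,128),30)):
    print(np.round(onz("top",(220+p[0]/2.667,60+p[1]/2.667),z)[:2],1))
E
```

```text
[[541.5 -39.8]
 [583.5 192.3]
 [779.9 -80.7]] 235.91329142729126 241.91241266864597
yaw -0.16953477093780875 -0.17915637138575102 foot [569.38975864 -20.26932299] centre [681.69896794  55.82466773]
[448.4  43.9]
[426.9 -60.3]
[603.7 -90.2]
[484.6 233.2]
[ 793.3 -107.8]
```

>>> drive_tool(moves=[[[0, 0, 0, 0, 0, -0.096, 100], [0, 0, 0, 0, 0, -0.096, 100], [0, 0, 0, 0, 0, -0.097, 100], [0.018, 0.037, 0, 0, 0, 0, 100], [0.018, 0.037, 0, 0, 0, 0, 100], [0.018, 0.037, 0, 0, 0, 0, 100], [0.018, 0.037, 0, 0, 0, 0, 100], [0.018, 0.037, 0, 0, 0, 0, 100]]])

```text
clock: 0.77
position: [268.3, 412.0, 238.8]
ee_rot: [1.0, 0.0, -0.0, 0.001]
contact_force: [1.3, -0.3, -1.1]
gripper_width: 51.7
```

>>> drive_tool(moves=[[[0.0165, 0.038, 0, 0, 0, 0, 100], [0.0165, 0.038, 0, 0, 0, 0, 100], [0.0165, 0.038, 0, 0, 0, 0, 100], [0.0165, 0.038, 0, 0, 0, 0, 100], [0.0165, 0.038, 0, 0, 0, 0, 100], [0.0165, 0.038, 0, 0, 0, 0, 100], [0.0165, 0.038, 0, 0, 0, 0, 100], [0.0165, 0.038, 0, 0, 0, 0, 100]]])

```text
clock: 1.43
position: [400.0, 108.1, 239.4]
ee_rot: [1.0, 0.0, 0.0, -0.0]
contact_force: [1.2, 0.0, 0.1]
gripper_width: 51.9
```

>>> drive_tool(moves=[[[0.0165, 0.038, 0, 0, 0, 0, 100], [0.0165, 0.038, 0, 0, 0, 0, 100], [0.0165, 0.038, 0, 0, 0, 0, 100], [0.0165, 0.038, 0, 0, 0, 0, 100], [0.0165, 0.038, 0.01, 0, 0, 0, 100], [0.0165, 0.038, 0.01, 0, 0, 0, 100], [0.0165, 0.037, 0.015, 0, 0, 0, 100], [0.014, 0.03, 0.02, 0, 0, 0, 100]]])

```text
clock: 2.1
position: [529.6, -184.6, 185.5]
ee_rot: [1.0, -0.0, 0.001, 0.0]
contact_force: [0.5, 0.7, -0.3]
gripper_width: 52.1
```

>>> drive_tool(moves=[[[0.004, 0.01, 0.03, 0, 0, 0, 100], [0, 0, 0.04, 0, 0, 0, 100], [0, 0, 0.04, 0, 0, 0, 100], [0, 0, 0.02, 0, 0, 0, 100], [0, 0, 0, 0, 0, 0, 100]]])

```text
clock: 2.52
position: [528.0, -191.5, 49.6]
ee_rot: [1.0, -0.001, -0.006, -0.001]
contact_force: [0.3, 0.7, 0.5]
gripper_width: 51.9
```

```bash
python3 - <<'E'
from h import *
a=get_image("top");b=get_image("side")
cv2.imwrite("pics/top1.png",a);cv2.imwrite("pics/side1.png",b)
s=read_state();t=s["position"]; print(t,s["contact_force"])
tip=t+[0,0,-8]
print("tip px",proj("top",tip),proj("side",tip))
x=cv2.resize(a[130:250,300:480],(600,400),interpolation=cv2.INTER_CUBIC)
y=cv2.resize(b[100:240,270:420],(214*2,400),interpolation=cv2.INTER_CUBIC)
cv2.imwrite("pics/v1.png",cv2.resize(np.hstack([x,y]),(800,311)))
for n,i in(("top",a),("side",b)):
    for c in comps(masks(i)["y"],60): print(n,np.round(c.mean((0,1))),rectw(n,c,6))
E
```

```text
[ 532.38251094 -191.9769961    55.05944465] [0.08009172 0.46128019 0.15803567]
tip px [376.61890798 197.76919446] [346.32329294 178.05883734]
top [400. 214.] (492.8, -264.3, 67.2, 28.6, 0.145)
top [429. 211.] (502.8, -346.7, 97.4, 28.6, 0.043)
side [336. 186.] (565.8, -188.5, 97.2, 30.7, 0.053)
side [362. 178.] (498.0, -254.7, 87.3, 29.9, 0.154)
side [371. 163.] (496.7, -338.3, 98.5, 30.5, 0.061)
```

View pics/v1.png

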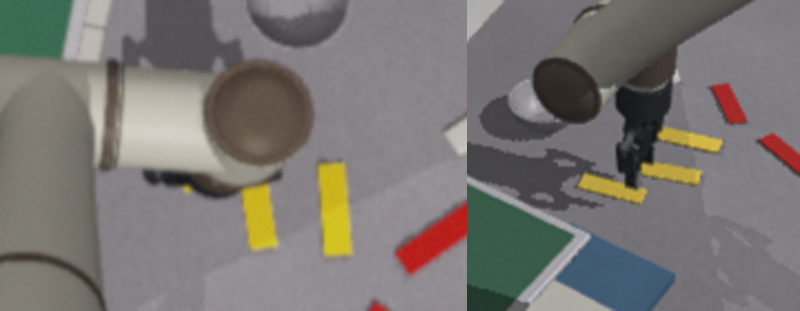

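The top view is hidden by the arm, but the side view shows the open fingers straddling the near half of the first packer, as planned. Descending.

>>> drive_tool(moves=[[[0, 0, 0.03, 0, 0, -0.03, 100], [0, 0, 0.015, 0, 0, 0, 100], [0, 0, 0.001, 0, 0, 0, 100], [0, 0, 0, 0, 0, 0, 100], [0, 0, 0, 0, 0, 0, 100]]])

```text
clock: 3.03
position: [534.2, -192.0, 11.6]
ee_rot: [1.0, 0.015, 0.002, 0.0]
contact_force: [0.2, -0.5, 0.1]
gripper_width: 51.8
```

>>> drive_tool(moves=[[[0, 0, 0.001, 0, 0, 0, 100], [0, 0, 0.001, 0, 0, 0, 100], [0, 0, 0.001, 0, 0, 0, 100], [0, 0, 0, 0, 0, 0, 100]]])

```text
clock: 3.37
position: [532.5, -191.8, 6.7]
ee_rot: [1.0, 0.015, 0.0, 0.0]
contact_force: [-0.1, 0.0, -0.6]
gripper_width: 52.0
```

>>> drive_tool(moves=[[[0, 0, 0, 0, 0, 0, 130], [0, 0, 0, 0, 0, 0, 140], [0, 0, 0, 0, 0, 0, 150], [0, 0, 0, 0, 0, 0, 155]]])

```text
clock: 3.7
position: [533.1, -191.9, 7.3]
ee_rot: [1.0, 0.015, 0.001, 0.0]
contact_force: [-1.4, 0.6, 4.9]
gripper_width: 33.2
```

>>> drive_tool(moves=[[[0, 0, -0.002, 0, 0, 0, 165], [0, 0, 0, 0, 0, 0, 255], [0, 0, 0, 0, 0, 0, 255], [0, 0, 0, 0, 0, 0, 255], [0, 0, 0, 0, 0, 0, 255]]])

```text
clock: 4.12
position: [532.2, -191.8, 8.2]
ee_rot: [1.0, 0.015, -0.0, -0.0]
contact_force: [-0.2, -0.0, 2.0]
gripper_width: 28.2
```

>>> drive_tool(moves=[[[0, 0, -0.02, 0, 0, 0, 255], [0, 0, -0.04, 0, 0, 0, 255], [0, 0, -0.04, 0, 0, 0, 255], [0, 0, 0, 0, 0, 0, 255], [0, 0, 0, 0, 0, 0, 255]]])

```text
clock: 4.53
position: [533.8, -191.9, 110.8]
ee_rot: [1.0, 0.015, 0.003, 0.0]
contact_force: [0.7, 0.8, -0.9]
gripper_width: 28.1
```

```bash
python3 - <<'E'
from h import *
a=get_image("top");b=get_image("side")
cv2.imwrite("pics/side2.png",b)
s=read_state();t=s["position"]; print(t,s["contact_force"],s["gripper_width"])
for c in comps(masks(b)["y"],60): print(np.round(c.mean((0,1))),rectw("side",c,6),"z+",rectw("side",c,t[2]-4), cv2.minAreaRect(c))
cv2.imwrite("pics/v2.png",cv2.resize(b[80:240,260:460],(800,640))[:600])
E
```

```text
[ 531.4155307  -191.6145949   107.48683432] [-0.60895134 -0.67626878 -0.23050131] 27.589481650386105
[361. 178.] (503.4, -254.3, 98.3, 29.9, 0.144) z+ (473.4, -150.4, 88.1, 26.8, 0.144) ((360.6056823730469, 177.90101623535156), (29.427648544311523, 6.082485675811768), 10.007980346679688)
[371. 163.] (496.7, -338.3, 98.5, 30.5, 0.061) z+ (467.3, -225.7, 88.3, 27.3, 0.061) ((370.78826904296875, 163.45294189453125), (28.417892456054688, 5.7486572265625), 12.528807640075684)
[333. 162.] (621.6, -296.7, 78.0, 31.9, 0.003) z+ (579.3, -188.4, 70.0, 28.6, 0.003) ((332.5230712890625, 161.41537475585938), (21.575624465942383, 6.139405250549316), 15.255120277404785)
```

View pics/v2.png

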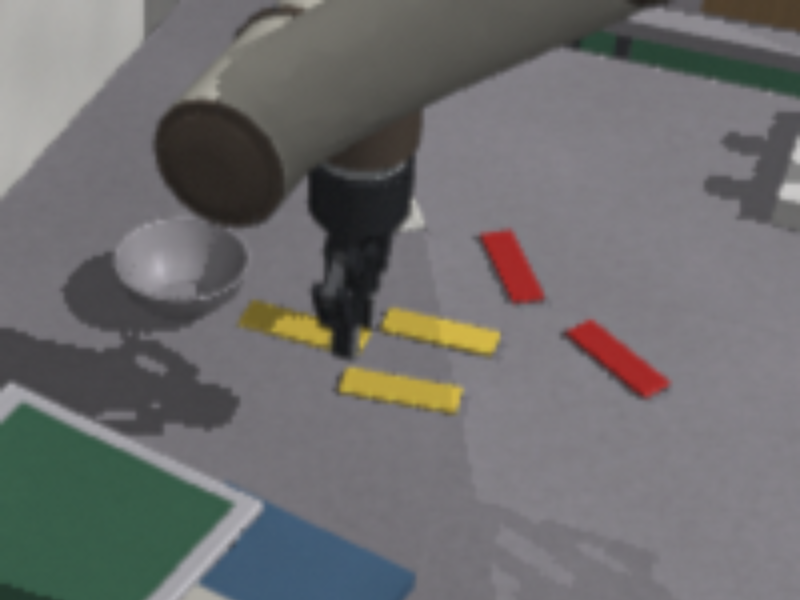

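The side crop shows the first packer held level by its near end, far tip at about (320,159). The other two are undisturbed. Carrying it to the tile.

>>> drive_tool(moves=[[[0, 0, 0, 0, 0, 0.105, 255], [0, 0, 0, 0, 0, 0.105, 255], [-0.018, -0.029, 0, 0, 0, 0, 255], [-0.018, -0.029, 0, 0, 0, 0, 255], [-0.018, -0.029, 0, 0, 0, 0, 255], [-0.018, -0.029, 0, 0, 0, 0, 255], [-0.017, -0.03, 0, 0, 0, 0, 255], [-0.017, -0.03, 0, 0, 0, 0, 255]]])

```text
clock: 5.3
position: [457.4, 1.1, 106.5]
ee_rot: [0.996, -0.09, -0.002, 0.001]
contact_force: [0.4, 0.5, -0.6]
gripper_width: 27.5
```

>>> drive_tool(moves=[[[0, 0, 0.03, 0, 0, 0, 255], [0, 0, 0.01, 0, 0, 0, 255], [0, 0, 0, 0, 0, 0, 255], [0, 0, 0, 0, 0, 0, 255]]])

```text
clock: 5.63
position: [457.7, -0.2, 66.7]
ee_rot: [0.996, -0.09, -0.003, 0.001]
contact_force: [-3.8, 0.8, -0.5]
gripper_width: 27.9
```

```bash
python3 - <<'E'
from h import *
a=get_image("top");b=get_image("side")
s=read_state();t=s["position"]; print(t,s["contact_force"],s["gripper_width"])
cv2.imwrite("pics/side3.png",b)
for c in comps(masks(b)["y"],60): print(np.round(c.mean((0,1))),rectw("side",c,t[2]-3))
A=cv2.resize(a[130:260,250:390],(430,400),interpolation=cv2.INTER_CUBIC)
B=cv2.resize(b[170:300,240:360],(370,400),interpolation=cv2.INTER_CUBIC)
cv2.imwrite("pics/v3.png",np.hstack([A,B]))
E
```

```text
[ 4.57722017e+02 -3.01099900e-01  6.75098723e+01] [-3.72504815  2.50794451 -0.41482007] 27.97573996755598
[329. 216.] (511.8, -6.5, 53.9, 29.4, -0.193)
```

View pics/v3.png

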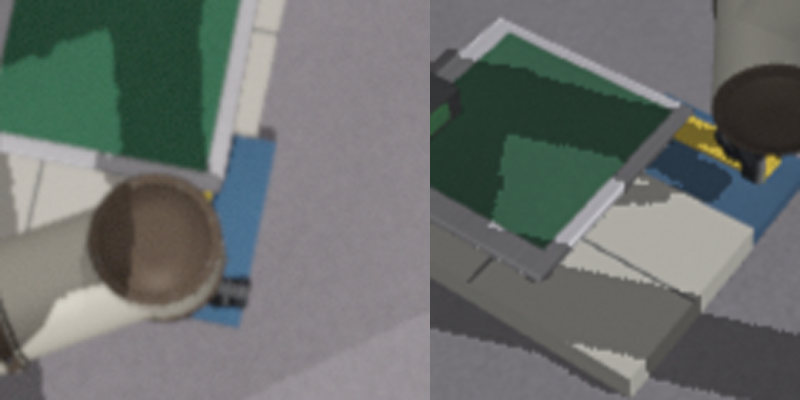

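The top crop shows the packer's right edge at about (319,193), close to 6 mm inside the plate's right edge, so it lines up with the foot to within about 3 mm. The -3.7 N in x says the front tip just touches the plate's near edge, which gives a useful distance reference. Backing off, then lowering.

>>> drive_tool(moves=[[[-0.012, 0, 0, 0, 0, 0, 255], [0, 0, 0, 0, 0, 0, 255], [0, 0, 0.02, 0, 0, 0, 255], [0, 0, 0.012, 0, 0, 0, 255], [0, 0, 0, 0, 0, 0, 255], [0, 0, 0, 0, 0, 0, 255]]])

```text
clock: 6.23
position: [448.4, 2.2, 36.6]
ee_rot: [0.996, -0.09, 0.0, 0.0]
contact_force: [-0.0, 1.1, -0.4]
gripper_width: 27.4
```

>>> drive_tool(moves=[[[0, 0, 0.001, 0, 0, 0, 255], [0, 0, 0.001, 0, 0, 0, 255], [0, 0, 0.001, 0, 0, 0, 255], [0, 0, 0, 0, 0, 0, 255], [0, 0, 0, 0, 0, 0, 255]]])

```text
clock: 6.65
position: [447.9, 2.5, 33.6]
ee_rot: [0.996, -0.09, 0.0, -0.0]
contact_force: [0.3, 0.4, 0.4]
gripper_width: 27.6
```

>>> drive_tool(moves=[[[0, 0, 0.001, 0, 0, 0, 255], [0, 0, 0.001, 0, 0, 0, 255], [0, 0, 0, 0, 0, 0, 255], [0, 0, 0, 0, 0, 0, 255]]])

```text
clock: 6.98
position: [447.6, 2.4, 31.2]
ee_rot: [0.996, -0.09, -0.0, 0.0]
contact_force: [-0.8, -0.1, -0.1]
gripper_width: 27.5
```

>>> drive_tool(moves=[[[0, 0, 0.001, 0, 0, 0, 255], [0, 0, 0, 0, 0, 0, 255], [0, 0, 0, 0, 0, 0, 255]]])

```text
clock: 7.23
position: [447.6, 2.4, 30.2]
ee_rot: [0.996, -0.09, -0.0, 0.0]
contact_force: [-0.8, 0.4, -0.1]
gripper_width: 27.6
```

>>> drive_tool(moves=[[[0, 0, 0.001, 0, 0, 0, 255], [0, 0, 0, 0, 0, 0, 255], [0, 0, 0, 0, 0, 0, 255]]])

```text
clock: 7.48
position: [447.7, 2.4, 29.2]
ee_rot: [0.996, -0.09, -0.0, 0.0]
contact_force: [-1.0, -0.4, 0.5]
gripper_width: 27.5
```

>>> drive_tool(moves=[[[0, 0, 0.0015, 0, 0, 0, 255], [0, 0, 0, 0, 0, 0, 255], [0, 0, 0, 0, 0, 0, 255]]])

```text
clock: 7.73
position: [447.6, 2.4, 27.7]
ee_rot: [0.996, -0.09, -0.0, 0.0]
contact_force: [0.1, -0.3, -0.2]
gripper_width: 27.9
```

>>> drive_tool(moves=[[[0, 0, 0.001, 0, 0, 0, 255], [0, 0, 0, 0, 0, 0, 255], [0, 0, 0, 0, 0, 0, 255]]])

```text
clock: 7.98
position: [447.7, 2.4, 26.7]
ee_rot: [0.996, -0.09, -0.0, 0.0]
contact_force: [-0.1, 0.4, 0.2]
gripper_width: 27.9
```

>>> drive_tool(moves=[[[0, 0, 0.001, 0, 0, 0, 255], [0, 0, 0, 0, 0, 0, 255], [0, 0, 0, 0, 0, 0, 255]]])

```text
clock: 8.23
position: [447.6, 2.4, 25.7]
ee_rot: [0.996, -0.09, -0.0, 0.0]
contact_force: [0.3, 0.1, -0.6]
gripper_width: 27.4
```

No contact down to 25.7, so the tile is the deep one (about 13 mm, two packers). Sliding the first packer in.

>>> drive_tool(moves=[[[0.008, -0.002, 0, 0, 0, 0, 255], [0.01, 0, 0, 0, 0, 0, 255], [0.01, 0, 0, 0, 0, 0, 255], [0.008, 0, 0, 0, 0, 0, 255], [0, 0, 0, 0, 0, 0, 255]]])

```text
clock: 8.65
position: [486.1, -2.0, 25.9]
ee_rot: [0.996, -0.09, 0.001, -0.0]
contact_force: [0.9, -0.4, -0.5]
gripper_width: 27.8
```

>>> drive_tool(moves=[[[0.008, 0, 0, 0, 0, 0, 255], [0.008, 0, 0, 0, 0, 0, 255], [0.008, 0, 0, 0, 0, 0, 255], [0.006, 0, 0, 0, 0, 0, 255], [0, 0, 0, 0, 0, 0, 255], [0, 0, 0, 0, 0, 0, 255]]])

```text
clock: 9.15
position: [513.1, -7.5, 25.6]
ee_rot: [0.996, -0.09, -0.0, -0.0]
contact_force: [0.3, -1.0, -0.3]
gripper_width: 27.7
```

>>> drive_tool(moves=[[[0, 0, 0, 0, 0, 0, 200], [0, 0, 0, 0, 0, 0, 120], [0, 0, 0, 0, 0, 0, 100], [0, 0, 0, 0, 0, 0, 100], [0, 0, -0.005, 0, 0, 0, 100], [-0.02, 0, -0.03, 0, 0, 0, 100], [-0.02, 0, -0.035, 0, 0, 0, 100], [0, 0, -0.04, 0, 0, 0, 100]]])

```text
clock: 9.82
position: [468.5, -0.8, 135.1]
ee_rot: [0.996, -0.09, -0.004, 0.001]
contact_force: [0.7, 0.4, -0.2]
gripper_width: 52.0
```

>>> drive_tool(moves=[[[0, 0, 0, 0, 0, -0.106, 100], [0, 0, 0, 0, 0, -0.106, 100], [0, 0, 0, 0, 0, -0.105, 100], [-0.005, 0.037, 0, 0, 0, 0, 100], [-0.005, 0.037, 0, 0, 0, 0, 100], [-0.005, 0.037, 0, 0, 0, 0, 100], [-0.005, 0.037, 0, 0, 0, 0, 100], [-0.005, 0.037, 0, 0, 0, 0, 100]]])

```text
clock: 10.48
position: [473.9, -188.4, 136.4]
ee_rot: [0.998, 0.069, 0.0, 0.0]
contact_force: [0.7, 0.6, 0.3]
gripper_width: 51.6
```

>>> drive_tool(moves=[[[-0.005, 0.037, 0, 0, 0, 0, 100], [-0.005, 0.037, 0, 0, 0, 0, 100], [0, 0, 0, 0, 0, 0, 100], [0, 0, 0, 0, 0, 0, 100]]])

```text
clock: 10.82
position: [473.8, -263.3, 135.8]
ee_rot: [0.998, 0.067, -0.0, -0.0]
contact_force: [-0.6, -0.1, 0.5]
gripper_width: 52.1
```

```bash
python3 - <<'E'
from h import *
a=get_image("top");b=get_image("side")
s=read_state();t=s["position"]; print(t)
for n,i in(("top",a),("side",b)):
    for c in comps(masks(i)["y"],50): print(n,np.round(c.mean((0,1))),rectw(n,c,6),"z23",rectw(n,c,23))
A=cv2.resize(a[130:260,250:390],(430,400),interpolation=cv2.INTER_CUBIC)
B=cv2.resize(b[140:270,270:390],(370,400),interpolation=cv2.INTER_CUBIC)
cv2.imwrite("pics/v4.png",np.hstack([A,B]))
E
```

```text
[ 473.99879179 -261.30849046  135.86951386]
top [311. 201.] (526.4, -12.2, 47.0, 28.2, -0.207) z23 (524.1, -12.5, 46.4, 27.8, -0.207)
side [326. 224.] (532.4, -20.2, 62.6, 30.2, -0.191) z23 (526.6, -6.3, 61.4, 29.7, -0.191)
side [361. 178.] (503.4, -254.3, 98.3, 29.9, 0.144) z23 (498.2, -236.2, 96.5, 29.4, 0.144)
side [371. 163.] (496.6, -338.3, 98.5, 30.4, 0.066) z23 (491.5, -318.7, 96.7, 29.9, 0.066)
```

View pics/v4.png

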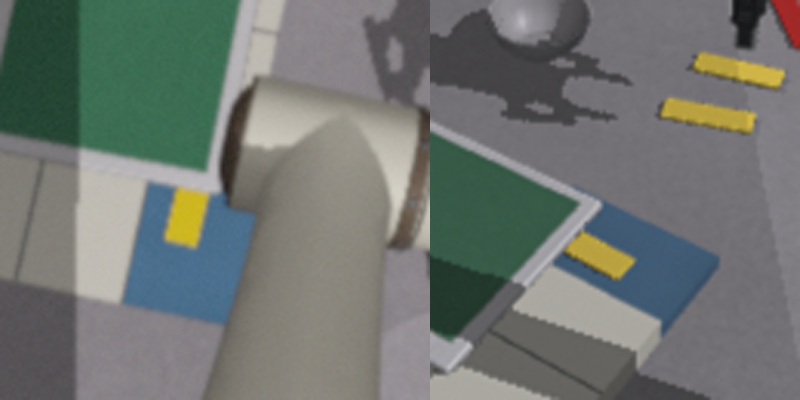

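The first packer lies flat and squarely aligned under the foot, with only its near end visible (top about (311,201)). The open gripper stands over the second packer. Descending.

>>> drive_tool(moves=[[[-0.001, 0, 0.04, 0, 0, 0, 100], [0, 0, 0.04, 0, 0, 0, 100], [0, 0, 0.036, 0, 0, 0, 100], [0, 0, 0.01, 0, 0, 0, 100], [0, 0, 0, 0, 0, 0, 100], [0, 0, 0, 0, 0, 0, 110], [0, 0, 0, 0, 0, 0, 130], [0, 0, 0, 0, 0, 0, 150]]])

```text
clock: 11.58
position: [475.1, -261.8, 12.1]
ee_rot: [0.998, 0.069, 0.002, 0.001]
contact_force: [0.0, 0.1, 0.4]
gripper_width: 35.3
```

>>> drive_tool(moves=[[[0, 0, 0, 0, 0, 0, 165], [0, 0, 0, 0, 0, 0, 255], [0, 0, 0, 0, 0, 0, 255], [0, 0, 0, 0, 0, 0, 255], [0, 0, 0, 0, 0, 0, 255]]])

```text
clock: 12.0
position: [474.8, -262.1, 12.3]
ee_rot: [0.998, 0.069, 0.002, 0.001]
contact_force: [-0.3, 2.0, 9.5]
gripper_width: 26.1
```

>>> drive_tool(moves=[[[0, 0, 0, 0, 0, 0, 120], [0, 0, 0, 0, 0, 0, 120], [0, 0, 0.0015, 0, 0, 0, 120], [0, 0, 0.0015, 0, 0, 0, 120], [0, 0, 0, 0, 0, 0, 120], [0, 0, 0, 0, 0, 0, 120]]])

```text
clock: 12.5
position: [473.1, -261.7, 6.4]
ee_rot: [0.998, 0.068, -0.0, -0.0]
contact_force: [0.1, 0.7, -0.3]
gripper_width: 45.2
```

>>> drive_tool(moves=[[[0, 0, -0.0025, 0, 0, 0, 130], [0, 0, 0, 0, 0, 0, 150], [0, 0, 0, 0, 0, 0, 165], [0, 0, 0, 0, 0, 0, 255], [0, 0, 0, 0, 0, 0, 255], [0, 0, 0, 0, 0, 0, 255], [0, 0, 0, 0, 0, 0, 255], [0, 0, 0, 0, 0, 0, 255]]])

```text
clock: 13.17
position: [473.7, -261.9, 10.0]
ee_rot: [0.998, 0.069, 0.0, 0.0]
contact_force: [-1.0, 0.2, 5.6]
gripper_width: 27.4
```

>>> drive_tool(moves=[[[0, 0, -0.01, 0, 0, 0, 255], [0, 0, -0.03, 0, 0, 0, 255], [0, 0, -0.04, 0, 0, 0, 255], [0, 0, -0.02, 0, 0, 0, 255], [0, 0, 0, 0, 0, 0, 255], [0, 0, 0, 0, 0, 0, 255]]])

```text
clock: 13.67
position: [474.0, -261.7, 110.9]
ee_rot: [0.998, 0.068, 0.002, 0.0]
contact_force: [0.2, 0.6, -0.9]
gripper_width: 27.4
```

```bash
python3 - <<'E'
from h import *
b=get_image("side")
s=read_state();t=s["position"]; print(t,s["gripper_width"])
for c in comps(masks(b)["y"],50): print(np.round(c.mean((0,1))),rectw("side",c,t[2]-3),cv2.minAreaRect(c))
cv2.imwrite("pics/v5.png",cv2.resize(b[80:240,260:460],(800,640))[:600])
E
```

```text
[ 472.92782133 -261.43378597  109.44125516] 27.622646753805167
[326. 224.] (498.3, 61.9, 55.9, 27.0, -0.191) ((325.8000183105469, 223.9000244140625), (20.124610900878906, 8.049844741821289), 26.56505012512207)
[366. 159.] (487.4, -238.4, 128.5, 60.6, 0.027) ((366.2941589355469, 158.82354736328125), (39.290767669677734, 12.611852645874023), 14.03624439239502)
```

View pics/v5.png

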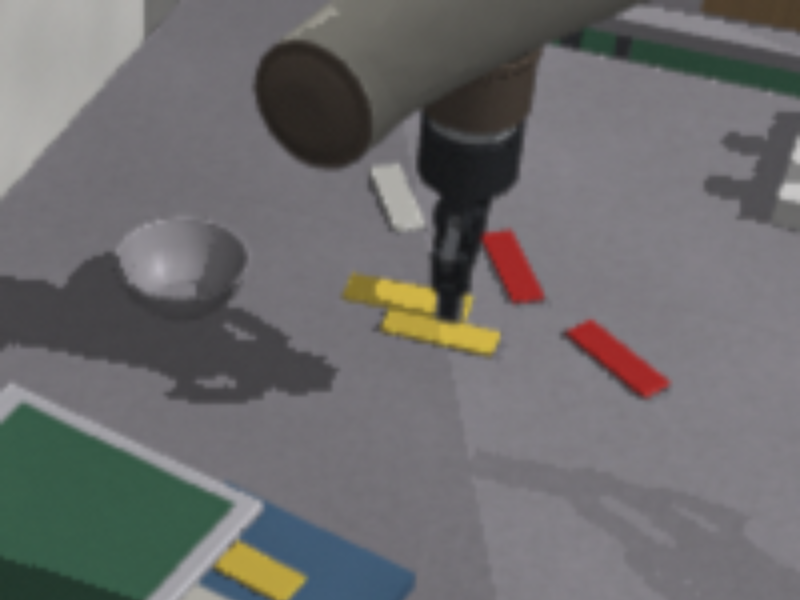

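The second packer is held level, far tip at about (346,153). The third and the first are undisturbed. Comparing tip offsets for both grasps.

```bash
python3 - <<'E'
from h import *
for g,tips,yaw,z in(((531.4,-191.6),((322,155.5),(319.8,159.8)),.03,107.5),((473,-261.5),((348.3,148.5),(345.7,154.3)),.137,109.4)):
    for t in tips:
        p=onz("side",t,z-3)[:2]-g; c,s=np.cos(yaw),np.sin(yaw); print(np.round([p[0]*c+p[1]*s,-p[0]*s+p[1]*c],1))
E
```

```text
[ 88.9 -12. ]
[87.5 10.2]
[ 81.5 -14.2]
[83.  16.6]
```

>>> drive_tool(moves=[[[0, -0.03, 0, 0, 0, 0.106, 255], [0, -0.03, 0, 0, 0, 0.106, 255], [0, -0.03, 0, 0, 0, 0.105, 255], [-0.009, -0.035, 0, 0, 0, 0, 255], [-0.009, -0.035, 0, 0, 0, 0, 255], [-0.009, -0.035, 0, 0, 0, 0, 255], [-0.009, -0.035, 0, 0, 0, 0, 255], [-0.009, -0.03, 0, 0, 0, 0, 255]]])

```text
clock: 14.38
position: [455.3, 4.8, 107.9]
ee_rot: [0.996, -0.09, -0.002, 0.001]
contact_force: [0.5, -0.2, -0.6]
gripper_width: 27.8
```

>>> drive_tool(moves=[[[-0.003, 0.001, 0.03, 0, 0, 0, 255], [0, 0, 0.03, 0, 0, 0, 255], [0, 0, 0.008, 0, 0, 0, 255], [0, 0, 0, 0, 0, 0, 255], [0, 0, 0, 0, 0, 0, 255], [0, 0, 0, 0, 0, 0, 255]]])

```text
clock: 14.88
position: [454.4, 2.6, 42.1]
ee_rot: [0.996, -0.09, 0.001, -0.0]
contact_force: [0.3, 0.1, -0.3]
gripper_width: 27.6
```

>>> drive_tool(moves=[[[0, 0, 0.0015, 0, 0, 0, 255], [0, 0, 0.0015, 0, 0, 0, 255], [0, 0, 0, 0, 0, 0, 255], [0, 0, 0, 0, 0, 0, 255]]])

```text
clock: 15.22
position: [453.8, 2.6, 38.7]
ee_rot: [0.996, -0.09, 0.0, -0.0]
contact_force: [0.5, 0.2, -0.7]
gripper_width: 27.4
```

>>> drive_tool(moves=[[[0, 0, 0.001, 0, 0, 0, 255], [0, 0, 0.001, 0, 0, 0, 255], [0, 0, 0, 0, 0, 0, 255], [0, 0, 0, 0, 0, 0, 255]]])

```text
clock: 15.55
position: [453.5, 2.8, 36.2]
ee_rot: [0.996, -0.09, -0.0, 0.0]
contact_force: [0.3, -0.8, -0.5]
gripper_width: 27.4
```

>>> drive_tool(moves=[[[0, 0, 0.001, 0, 0, 0, 255], [0, 0, 0.001, 0, 0, 0, 255], [0, 0, 0, 0, 0, 0, 255], [0, 0, 0, 0, 0, 0, 255], [0, 0, 0, 0, 0, 0, 255]]])

```text
clock: 15.97
position: [453.6, 2.8, 34.3]
ee_rot: [0.996, -0.09, -0.0, 0.0]
contact_force: [0.4, 0.4, 0.3]
gripper_width: 27.5
```

>>> drive_tool(moves=[[[0, 0, 0.0007, 0, 0, 0, 255], [0, 0, 0, 0, 0, 0, 255], [0, 0, 0, 0, 0, 0, 255]]])

```text
clock: 16.22
position: [453.6, 2.8, 33.6]
ee_rot: [0.996, -0.09, -0.0, 0.0]
contact_force: [-0.6, -0.3, -0.5]
gripper_width: 27.7
```

>>> drive_tool(moves=[[[0, 0, 0.0007, 0, 0, 0, 255], [0, 0, 0, 0, 0, 0, 255], [0, 0, 0, 0, 0, 0, 255]]])

```text
clock: 16.47
position: [453.6, 2.8, 32.9]
ee_rot: [0.996, -0.09, 0.0, 0.0]
contact_force: [0.0, 0.5, -0.1]
gripper_width: 27.4
```

>>> drive_tool(moves=[[[0, 0, 0.0006, 0, 0, 0, 255], [0, 0, 0, 0, 0, 0, 255], [0, 0, 0, 0, 0, 0, 255]]])

```text
clock: 16.72
position: [453.6, 2.8, 32.4]
ee_rot: [0.996, -0.09, 0.0, -0.0]
contact_force: [-0.7, 0.7, 1.2]
gripper_width: 27.3
```

>>> drive_tool(moves=[[[0, 0, 0.0006, 0, 0, 0, 255], [0, 0, 0, 0, 0, 0, 255], [0, 0, 0, 0, 0, 0, 255]]])

```text
clock: 16.97
position: [453.6, 2.8, 31.8]
ee_rot: [0.996, -0.09, 0.0, -0.0]
contact_force: [-0.6, 0.4, 2.3]
gripper_width: 27.4
```

>>> drive_tool(moves=[[[0, 0, 0.0006, 0, 0, 0, 255], [0, 0, 0, 0, 0, 0, 255], [0, 0, 0, 0, 0, 0, 255]]])

```text
clock: 17.22
position: [453.6, 2.8, 31.2]
ee_rot: [0.996, -0.09, 0.0, -0.0]
contact_force: [-2.0, 0.4, 2.2]
gripper_width: 27.1
```

Contact at TCP z of about 32.5 agrees with the top of the first packer at about 23 mm. Easing up 0.8 mm and sliding.

>>> drive_tool(moves=[[[0.004, 0, -0.0008, 0, 0, 0, 255], [0.006, 0, 0, 0, 0, 0, 255], [0.006, 0, 0, 0, 0, 0, 255], [0, 0, 0, 0, 0, 0, 255], [0, 0, 0, 0, 0, 0, 255]]])

```text
clock: 17.63
position: [471.1, 0.1, 32.1]
ee_rot: [0.996, -0.09, 0.001, -0.0]
contact_force: [0.4, 0.1, 2.3]
gripper_width: 27.3
```

>>> drive_tool(moves=[[[0.004, 0, 0, 0, 0, 0, 255], [0.004, 0, 0, 0, 0, 0, 255], [0, 0, 0, 0, 0, 0, 255], [0, 0, 0, 0, 0, 0, 255]]])

```text
clock: 17.97
position: [476.6, -1.9, 32.0]
ee_rot: [0.996, -0.09, -0.001, 0.0]
contact_force: [-2.8, -1.0, 7.0]
gripper_width: 27.2
```

The upward 7 N suggests the packer sits slightly nose-up and its front meets the foot's chamfer. I'll back off a little and release it flat on the first one, then push it from behind with shut fingers.

>>> drive_tool(moves=[[[-0.004, 0, 0, 0, 0, 0, 255], [-0.004, 0, 0, 0, 0, 0, 255], [0, 0, 0, 0, 0, 0, 255], [0, 0, 0, 0, 0, 0, 180], [0, 0, 0, 0, 0, 0, 100], [0, 0, 0, 0, 0, 0, 100], [0, 0, 0, 0, 0, 0, 100]]])

```text
clock: 18.55
position: [468.7, -0.3, 31.4]
ee_rot: [0.996, -0.09, -0.001, 0.0]
contact_force: [1.0, 0.7, -1.0]
gripper_width: 51.7
```

>>> drive_tool(moves=[[[0, 0, -0.02, 0, 0, 0, 100], [0, 0, -0.01, 0, 0, 0, 200], [-0.02, 0, 0, 0, 0, 0, 255], [-0.016, 0, 0, 0, 0, 0, 255], [0, 0, 0, 0, 0, 0, 255], [0, 0, 0, 0, 0, 0, 255]]])

```text
clock: 19.05
position: [433.3, 6.2, 61.9]
ee_rot: [0.996, -0.089, -0.0, 0.0]
contact_force: [0.7, -0.7, 1.1]
gripper_width: 0.1
```

```bash
python3 - <<'E'
from h import *
a=get_image("top");b=get_image("side")
s=read_state();t=s["position"]; print(t,s["contact_force"],s["gripper_width"])
for c in comps(masks(b)["y"],50): print(np.round(c.mean((0,1))),rectw("side",c,29))
A=cv2.resize(a[130:260,250:390],(430,400),interpolation=cv2.INTER_CUBIC)
B=cv2.resize(b[190:270,290:364],(370,400),interpolation=cv2.INTER_CUBIC)
cv2.imwrite("pics/v6.png",np.hstack([A,B]))
E
```

```text
[434.61233165   6.46106263  61.91646471] [-0.41602042  0.23470714  0.01926516] 0.26805039361036204
[332. 226.] (502.0, 0.5, 102.2, 36.3, -0.215)
```

View pics/v6.png

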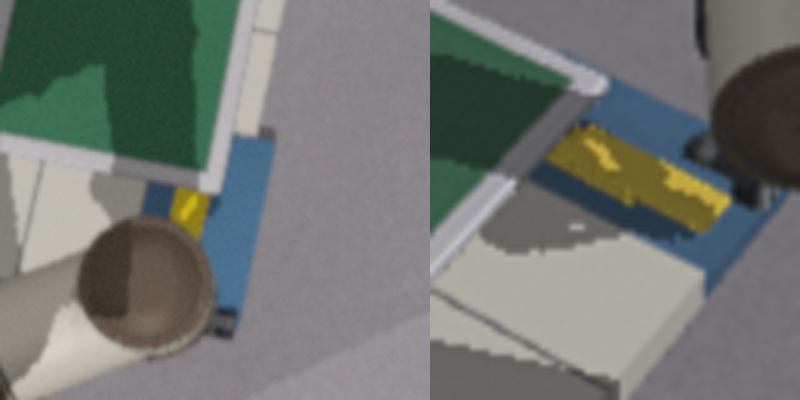

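The second packer lies on the first, overlapping by only about half its length, so it may be tipping back off the first's near end. I'll press its nose down with shut fingers and drag it forward.

>>> drive_tool(moves=[[[0.03, 0, 0, 0, 0, 0, 255], [0.03, 0, 0, 0, 0, 0, 255], [0.022, 0, 0, 0, 0, 0, 255], [0, 0, 0.01, 0, 0, 0, 255], [0, 0, 0.01, 0, 0, 0, 255], [0, 0, 0, 0, 0, 0, 255], [0, 0, 0, 0, 0, 0, 255]]])

```text
clock: 19.73
position: [512.9, -8.7, 40.6]
ee_rot: [0.996, -0.09, -0.002, 0.001]
contact_force: [-0.4, 0.4, 1.0]
gripper_width: -0.1
```

>>> drive_tool(moves=[[[0, 0, 0.001, 0, 0, 0, 255], [0, 0, 0.001, 0, 0, 0, 255], [0, 0, 0.001, 0, 0, 0, 255], [0, 0, 0, 0, 0, 0, 255], [0, 0, 0, 0, 0, 0, 255]]])

```text
clock: 20.15
position: [514.6, -8.2, 39.2]
ee_rot: [0.996, -0.09, 0.0, -0.0]
contact_force: [-0.3, -0.3, 0.0]
gripper_width: -0.3
```

>>> drive_tool(moves=[[[0, 0, 0.001, 0, 0, 0, 255], [0, 0, 0.001, 0, 0, 0, 255], [0, 0, 0, 0, 0, 0, 255], [0, 0, 0, 0, 0, 0, 255]]])

```text
clock: 20.48
position: [514.7, -8.3, 36.9]
ee_rot: [0.996, -0.09, 0.0, -0.0]
contact_force: [-0.4, 0.4, -0.0]
gripper_width: 0.2
```

>>> drive_tool(moves=[[[0, 0, 0.001, 0, 0, 0, 255], [0, 0, 0, 0, 0, 0, 255], [0, 0, 0, 0, 0, 0, 255]]])

```text
clock: 20.73
position: [514.7, -8.3, 36.9]
ee_rot: [0.996, -0.09, 0.0, 0.0]
contact_force: [-2.3, 0.4, 7.7]
gripper_width: -0.0
```

>>> drive_tool(moves=[[[0, 0, 0.0007, 0, 0, 0, 255], [0, 0, 0, 0, 0, 0, 255], [0, 0, 0, 0, 0, 0, 255]]])

```text
clock: 20.98
position: [514.7, -8.3, 36.8]
ee_rot: [0.996, -0.089, 0.0, 0.0]
contact_force: [-4.0, 1.1, 13.0]
gripper_width: -0.6
```

Hard contact at tip height 29 mm: the two packers are flat on each other here. Easing the force and dragging forward.

>>> drive_tool(moves=[[[0, 0, -0.0008, 0, 0, 0, 255], [0.003, 0, 0, 0, 0, 0, 255], [0.003, 0, 0, 0, 0, 0, 255], [0.003, 0, 0, 0, 0, 0, 255], [0, 0, 0, 0, 0, 0, 255], [0, 0, 0, 0, 0, 0, 255]]])

```text
clock: 21.48
position: [522.8, -10.3, 36.9]
ee_rot: [0.996, -0.09, -0.001, 0.0]
contact_force: [-3.9, -0.4, 10.3]
gripper_width: 0.2
```

>>> drive_tool(moves=[[[0, 0, -0.02, 0, 0, 0, 255], [-0.03, 0, 0, 0, 0, 0, 255], [-0.035, 0, 0, 0, 0, 0, 255], [-0.03, 0, 0, 0, 0, 0, 255], [0, 0, 0, 0, 0, 0, 255], [0, 0, 0, 0, 0, 0, 255]]])

```text
clock: 21.98
position: [428.6, 7.0, 56.1]
ee_rot: [0.996, -0.089, -0.0, 0.0]
contact_force: [0.1, 1.0, 1.1]
gripper_width: 0.3
```

```bash
python3 - <<'E'
from h import *
b=get_image("side");cv2.imwrite("pics/side7.png",b)
print(read_state()["position"])
for c in comps(masks(b)["y"],50): print(np.round(c.mean((0,1))),rectw("side",c,29))
B=cv2.resize(b[190:270,280:380],(800,600),interpolation=cv2.INTER_CUBIC); cv2.imwrite("pics/v7.png",B)
E
```

```text
[430.31336381   7.30797725  56.28856765]
[331. 226.] (506.7, -0.9, 97.0, 36.8, -0.232)
```

View pics/v7.png

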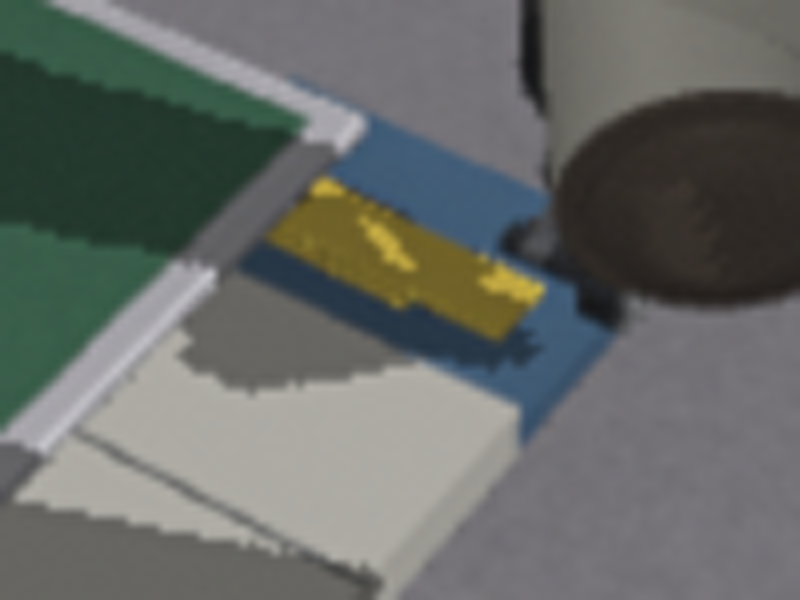

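The crop shows packer two level, overhanging the first (step at (410,305)) by about 40 mm of its length. It has moved about 7 mm forward. Now pushing its near end (520,315) from behind.

>>> drive_tool(moves=[[[0, 0, 0.012, 0, 0, 0, 255], [0, 0, 0.011, 0, 0, 0, 255], [0.005, 0, 0, 0, 0, 0, 255], [0.005, 0, 0, 0, 0, 0, 255], [0.005, 0, 0, 0, 0, 0, 255], [0, 0, 0, 0, 0, 0, 255], [0, 0, 0, 0, 0, 0, 255]]])

```text
clock: 22.62
position: [445.7, 4.4, 33.3]
ee_rot: [0.996, -0.09, 0.001, -0.0]
contact_force: [0.6, 0.5, -0.6]
gripper_width: -0.1
```

>>> drive_tool(moves=[[[0.003, 0, 0, 0, 0, 0, 255], [0.003, 0, 0, 0, 0, 0, 255], [0.003, 0, 0, 0, 0, 0, 255], [0.003, 0, 0, 0, 0, 0, 255], [0, 0, 0, 0, 0, 0, 255]]])

```text
clock: 23.03
position: [457.4, 2.3, 33.1]
ee_rot: [0.996, -0.09, 0.0, -0.0]
contact_force: [0.4, -0.4, -0.5]
gripper_width: 0.1
```

>>> drive_tool(moves=[[[0.003, 0, 0, 0, 0, 0, 255], [0.003, 0, 0, 0, 0, 0, 255], [0.003, 0, 0, 0, 0, 0, 255], [0.003, 0, 0, 0, 0, 0, 255], [0, 0, 0, 0, 0, 0, 255]]])

```text
clock: 23.45
position: [469.1, 0.1, 33.0]
ee_rot: [0.996, -0.09, 0.0, -0.0]
contact_force: [-0.2, 0.5, -0.8]
gripper_width: 0.2
```

```bash
python3 - <<'E'
from h import *
b=get_image("side");print(read_state()["position"],read_state()["contact_force"])
for c in comps(masks(b)["y"],50): print(np.round(c.mean((0,1))),rectw("side",c,29))
cv2.imwrite("pics/side8.png",b)
E
```

```text
[4.68732572e+02 6.76029359e-02 3.29584177e+01] [-1.0129982   0.3200184   0.19608917]
[327. 225.] (515.0, -0.8, 81.8, 33.8, -0.268)
```

The near end follows the fingers (near end now at about x 476) and slid under the foot's edge without force. Continuing.

>>> drive_tool(moves=[[[0.003, 0, 0, 0, 0, 0, 255], [0.003, 0, 0, 0, 0, 0, 255], [0.003, 0, 0, 0, 0, 0, 255], [0.003, 0, 0, 0, 0, 0, 255], [0.003, 0, 0, 0, 0, 0, 255], [0, 0, 0, 0, 0, 0, 255], [0, 0, 0, 0, 0, 0, 255]]])

```text
clock: 24.08
position: [483.3, -2.6, 32.9]
ee_rot: [0.996, -0.09, 0.0, -0.0]
contact_force: [-0.7, 0.2, -0.2]
gripper_width: 0.2
```

>>> drive_tool(moves=[[[-0.01, 0, 0, 0, 0, 0, 255], [-0.01, 0, -0.03, 0, 0, 0, 255], [0, 0, -0.04, 0, 0, 0, 255], [0, 0, -0.02, 0, 0, 0, 255], [0, -0.035, 0, 0, 0, 0, 255], [0, -0.04, 0, 0, 0, 0, 255], [0, -0.04, 0, 0, 0, 0, 255], [0, 0, 0, 0, 0, 0, 255]]])

```text
clock: 24.75
position: [485.5, 119.3, 123.7]
ee_rot: [0.996, -0.087, 0.002, -0.001]
contact_force: [0.6, -0.7, 0.6]
gripper_width: -0.5
```

```bash
python3 - <<'E'
from h import *
a=get_image("top");b=get_image("side");print(read_state()["position"],read_state()["contact_force"])
for n,i in(("top",a),("side",b)):
    for c in comps(masks(i)["y"],40): print(n,np.round(c.mean((0,1))),rectw(n,c,29))
A=cv2.resize(a[130:250,250:370],(400,400),interpolation=cv2.INTER_CUBIC)
B=cv2.resize(b[190:270,280:360],(400,400),interpolation=cv2.INTER_CUBIC)
cv2.imwrite("pics/v8.png",np.hstack([A,B]))
E
```

```text
[483.028245   115.33639    122.68930319] [-0.87984057 -1.0742617  -0.46110069]
top [429. 211.] (500.1, -340.9, 95.7, 28.0, 0.047)
top [311. 202.] (520.3, -11.1, 53.9, 29.2, -0.202)
```

View pics/v8.png

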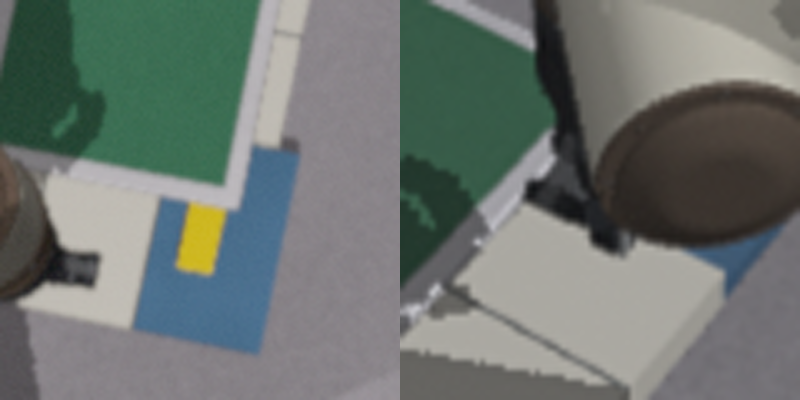

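The top view shows one yellow strip, squarely in line, protruding about 52 mm from the plate's edge. Its front is about 25 mm past the foot's centre, and its line passes within about 1 mm of the foot. Now the press test.

>>> drive_tool(moves=[[[0.0265, 0.029, 0, 0, 0, 0, 255], [0.0265, 0.029, 0, 0, 0, 0, 255], [0.0265, 0.029, 0, 0, 0, 0, 255], [0.0265, 0.029, 0, 0, 0, 0, 255], [0, 0, 0.02, 0, 0, 0, 255], [0, 0, 0.02, 0, 0, 0, 255], [0, 0, 0, 0, 0, 0, 255], [0, 0, 0, 0, 0, 0, 255]]])

```text
clock: 25.52
position: [565.8, -20.2, 82.0]
ee_rot: [0.996, -0.09, -0.002, 0.001]
contact_force: [-0.2, -0.4, -0.2]
gripper_width: 0.0
```

>>> drive_tool(moves=[[[0, 0, 0.002, 0, 0, 0, 255], [0, 0, 0.002, 0, 0, 0, 255], [0, 0, 0.001, 0, 0, 0, 255], [0, 0, 0.001, 0, 0, 0, 255], [0, 0, 0, 0, 0, 0, 255], [0, 0, 0, 0, 0, 0, 255]]])

```text
clock: 26.02
position: [567.6, -18.7, 77.3]
ee_rot: [0.996, -0.09, 0.0, -0.0]
contact_force: [-0.3, -1.0, -1.1]
gripper_width: -0.1
```

>>> drive_tool(moves=[[[0, 0, 0.001, 0, 0, 0, 255], [0, 0, 0.001, 0, 0, 0, 255], [0, 0, 0.001, 0, 0, 0, 255], [0, 0, 0, 0, 0, 0, 255], [0, 0, 0, 0, 0, 0, 255]]])

```text
clock: 26.43
position: [567.6, -18.9, 74.1]
ee_rot: [0.996, -0.09, 0.0, -0.0]
contact_force: [-0.4, 1.8, 1.0]
gripper_width: 0.2
```

>>> drive_tool(moves=[[[0, 0, 0.001, 0, 0, 0, 255], [0, 0, 0, 0, 0, 0, 255], [0, 0, 0, 0, 0, 0, 255]]])

```text
clock: 26.68
position: [567.4, -19.0, 73.2]
ee_rot: [0.996, -0.09, -0.0, 0.0]
contact_force: [-1.1, 0.2, 3.5]
gripper_width: 0.4
```

>>> drive_tool(moves=[[[0, 0, 0.001, 0, 0, 0, 255], [0, 0, 0, 0, 0, 0, 255], [0, 0, 0, 0, 0, 0, 255]]])

```text
clock: 26.93
position: [567.4, -19.1, 72.9]
ee_rot: [0.996, -0.09, -0.0, 0.0]
contact_force: [-4.7, 0.9, 7.8]
gripper_width: -0.1
```

>>> drive_tool(moves=[[[0, 0, 0.001, 0, 0, 0, 255], [0, 0, 0, 0, 0, 0, 255], [0, 0, 0, 0, 0, 0, 255]]])

```text
clock: 27.18
position: [567.4, -19.1, 72.9]
ee_rot: [0.996, -0.089, 0.0, 0.0]
contact_force: [-5.5, 1.5, 12.7]
gripper_width: -0.1
```

Hard stop after about 1.2 mm of play, at 12.7 N. Holding, then letting go.

>>> drive_tool(moves=[[[0, 0, 0, 0, 0, 0, 255], [0, 0, 0, 0, 0, 0, 255], [0, 0, 0, 0, 0, 0, 255], [0, 0, 0, 0, 0, 0, 255], [0, 0, 0, 0, 0, 0, 255], [0, 0, 0, 0, 0, 0, 255], [0, 0, 0, 0, 0, 0, 255], [0, 0, 0, 0, 0, 0, 255]]])

```text
clock: 27.85
position: [567.4, -19.1, 72.9]
ee_rot: [0.996, -0.089, 0.0, 0.0]
contact_force: [-4.9, 1.2, 13.9]
gripper_width: 0.1
```

>>> drive_tool(moves=[[[0, 0, -0.01, 0, 0, 0, 255], [0, 0, -0.04, 0, 0, 0, 255], [0, 0, -0.04, 0, 0, 0, 200], [0, 0, -0.04, 0, 0, 0, 100], [0, -0.04, 0, 0, 0, 0, 50], [0, -0.04, 0, 0, 0, 0, 0], [0, -0.04, 0, 0, 0, 0, 0], [0, -0.04, 0, 0, 0, 0, 0]]])

```text
clock: 28.52
position: [596.4, 140.0, 201.5]
ee_rot: [0.996, -0.09, 0.001, -0.001]
contact_force: [0.2, -0.6, -0.2]
gripper_width: 72.0
```

>>> drive_tool(moves=[[[0, -0.04, 0, 0, 0, 0, 0], [0, 0, 0, 0, 0, 0, 0], [0, 0, 0, 0, 0, 0, 0], [0, 0, 0, 0, 0, 0, 0]]])

```text
clock: 28.85
position: [603.1, 177.9, 200.5]
ee_rot: [0.996, -0.09, -0.0, 0.0]
contact_force: [-0.5, -0.3, -0.1]
gripper_width: 85.6
```

```bash
python3 - <<'E'
from h import *
a=get_image("top");b=get_image("side");print(read_state()["position"],read_state()["contact_force"])
for n,i in(("top",a),("side",b)):
    for c in comps(masks(i)["y"],40): print(n,np.round(c.mean((0,1))),rectw(n,c,29))
cv2.imwrite("pics/v9.png",np.hstack([cv2.resize(a[60:260,220:420],(400,400)),cv2.resize(b[150:310,200:360],(400,400))]))
E
```

```text
[603.12870192 176.79108559 200.91212383] [-0.97694634  0.10499512  0.09234305]
top [429. 211.] (500.1, -340.9, 95.7, 28.0, 0.047)
top [311. 202.] (520.3, -11.1, 53.9, 29.2, -0.202)
side [327. 224.] (522.2, -2.7, 65.2, 32.7, -0.192)
side [371. 163.] (489.7, -311.8, 96.1, 29.7, 0.061)
```

View pics/v9.png

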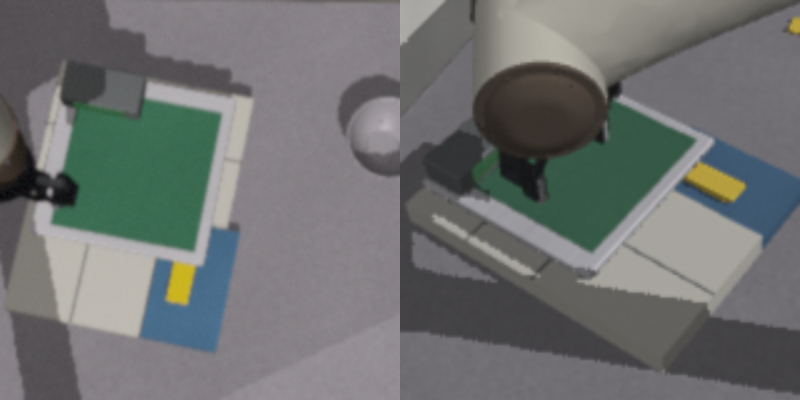

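The final view shows the plate's near right corner at (321,192), unchanged to within a pixel. The stack lies straight under the foot, and the gripper is open and clear. Handing in.

```bash
python3 -c "from bench import job_done; print(job_done())"
```

```text
the job is handed in; nothing more can be done
None
```

I stacked two yellow packers flat under the hanging foot, which fills the gap, and handed the job in at about 29 s. No verdict came back.

**Depth:** the tile is the deep one, about 13 mm down. Lowering the first packer met no contact at the shallow level, and the top of the stack measured 29 mm against the foot's 30 mm. I did not try the third packer, because only about 1 mm of gap was left.

**What went wrong on the way:**
- The first packer's tip touched the plate's near edge with about 4 N.
- My first grip on the second packer had to be redone.
- The second packer jammed at the foot's edge with up to 7 N. I released it, pressed it flat, dragged it forward and pushed it in from behind with shut fingers.

**Last checks:**
- **Press test:** the corner stopped hard after about 1 mm of play. It held 12.7 to 13.9 N for about 0.7 s, with about 5 N sideways.
- **Packer position:** the top packer did not move during the press. By the camera it is within about 1 mm of the foot sideways, and the foot's centre is about 25 mm in from its far end.
- **Scale:** the near right corner is where it started, to within a pixel.
- **Bystanders:** the arm never went near the spray bottle or glove box, and the bowl was not touched. I made no final position measurement of the three.

The two cameras disagreed by 5 to 8 mm on absolute positions, so I used midpoints, comparisons within one view and touch. I viewed 12 pictures, two over the budget.

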